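Top up the finish crate by feel

ROBOT

A 6-joint arm with a two-finger parallel gripper is mounted at the origin on the work surface. World frame = base frame: x ahead of the robot, y to its left, z up, the work surface at z = 0. Lengths are in mm, angles in rad, forces in N, time in s.
With the tool pointing down it reaches from about 350 to 775 mm from the base axis. Payload 7.3 kg.
Tool frame: the origin (TCP) lies midway between the tips of the shut fingers; the grasp point (between the pads) lies 19 mm behind it; z points along the fingers, y is the line along which they close (so a half turn about z gives the same grasp; the last joint's range is limited). The gripper opens to 92 mm and grips with 3 to 60 N. Pads are 19 mm wide; open, the fingers measure 130 mm over their backs; the gripper's body (75 mm by 190 mm) begins 47 mm behind the grasp point.
Start: joints at [-1.357, 0.342, 1.524, -0, 1.275, -0.146], TCP at [184.869, -491.394, 226.741] pointing down, gripper open.
Joint ranges: [-2.53, 2.53], [-0.77, 2.02], [0.04, 2.7], [-1, 4.14], [0.28, 2.66], [-3.11, 3.11]. Speed limits (rad/s): [2.57, 2.57, 3.14, 3.14, 3.14, 3.14].

INTERFACE

Orientations are given as [roll, pitch, yaw] about the fixed x, y, z axes, in that order (R = Rz(yaw) Ry(pitch) Rx(roll)).
In Python, from plant import bot gives the robot as it stands.
- The arm moves only by the tool jog_arm, never from a script. Its arguments are lists of equal length, an entry for each row: "dp": the shift along the tool's x, y, z in m, a list of three; "twist": the turn about the tool's z in degrees. A call has 1 to 10 rows; each row shifts and turns the commanded pose from where the row before left it, along the tool's axes as they then stand; what a row does not reach is not made up. A row lasts 1/8 s, in which the tool goes at most 62.5 mm and 10.7 degrees, less where a joint would pass 70% of its speed; a pose out of reach is approached as far as the arm can. A call is refused whole if a number of a shift passes 0.0625 or a number of a turn 10.7, either way. A call with a gripper value outside its range is refused whole. "jaw" is the finger opening in m, from 0 to 0.0918, set as the call begins (left out, the last holds). The fingers move at their own pace and stop on an object; the grip force is fixed at half the most. Time passes only in rows, so rows that do not move let the fingers close. It gives the time, the measured TCP pose, the force, the opening and the grip force at its end, in the units of the state.
- bot.get_obs(): the state, without advancing time (a new reading comes with each control period).
- bot.capture(name): name is "scene" or "top"; returns the picture (400x640x3 uint8, blue, green, red); there is no depth.
- bot.camera_params(name): a dict with "fx", "fy", "cx", "cy" (pixels), "R" (3x3) and "t" (3): a world point X has camera coordinates R X + t. Camera axes: x right, y down, z forward; pixel columns grow to the right and rows downward; lengths in mm; the calibration is good to about 2 mm. A picture is of the moment at which its call begins. camera_params takes no time and is no camera call.
- bot.close_job(): hands the job in; it is judged then, once.
Trained networks look in the newest picture that a camera, given by its name, has taken for a name from the list of things; names that differ only in an ending like _2 or _b are one class to them, and where a whole thing is asked for, a point or a joint stands for the part that bears it (a point fixed in the world has none). Each returns a list of dicts, best first, with "confidence" (0 to 1); they miss things now and then, are a little off and sometimes report something else, mostly with a low value. They report only what shows in the picture. A call takes as long as a camera call. They do not tell look-alikes from the thing itself.
- bot.find_in(camera, label): "bbox" ([centre column, centre row, width, height] in pixels, round what is visible of it).
- bot.masks_of(camera, label): "pixels" (400x640 bool, what is visible of it) and "bbox" ([centre column, centre row, width, height] in pixels, round what is visible of it).
The state is a dict: "time": time; "joint_positions": joint angles; "dq": joint speeds; "tau": joint torques, N m; "tool_pos": TCP position; "tcp_rot": TCP orientation; "contact_force": force on the tool from outside, world axes, zero at the start; "moment": the same for the moment, N m; "grip_width": finger opening in mm; "finger_force": force on a finger pad.
Only numpy, scipy, OpenCV 4.12 (cv2) and the standard library are available. Lean on these libraries where they do the work, as an engineer would, in place of code of your own. Each camera call takes 0.05 s, during which the arm holds its last target. There are 200 camera calls.

TASK

Stow the two orange-banded tins in the covered crate: find its two empty cells by pressing on the green flaps, and push one tin upright through the flap of each until it stands fully home on the cell's floor. Leave the glue bottle, the mallet and the plane where they are, and let go of everything at the end.

Things in the scene. Friction and masses are not known exactly. Their poses are not given: they have to be found in the camera images.
- crate: fixed plywood crate, 142 (x) x 198 (y) x 118 mm high; origin under its centre, z up. Six cells, 2 along x by 3 along y, each 62 (x) x 58 (y) mm inside, walls 6 mm, floor 8 mm thick, each closed by a green flap flush with the rim. Four cells, differing each time, hide a 100 mm tin under the flap; two are empty. See cell1 for the flaps, cell2 for the clips, cell3 for the seated height
- cell1 (a point): where a tin's axis belongs to go down into cell 1: 2.5 mm to +x of the cell's middle, at rim height (118 mm); axes as the crate's. Each flap hinges on its cell's -x edge and swings down into the cell on a weak spring (1 to 2 N at its middle), shutting when let go. Over a full cell its middle gives about 3 mm, then stops hard; over an empty one 40 mm or more
- cell2 (a point): where a tin's axis belongs to go down into cell 2: 2.5 mm to +x of the cell's middle, at rim height (118 mm); axes as the crate's. From 85 mm above the bench down, a spring clip on each cell's +x wall grips a tin: 5 to 20 N push it past and on down; let go half-way, it stays there
- cell3 (a point): where a tin's axis belongs to go down into cell 3: 2.5 mm to +x of the cell's middle, at rim height (118 mm); axes as the crate's. A tin fully home has its top 108 mm above the bench, 10 mm below the rim. Pushed in, a tin swings the flap aside (up to 15 N at first) and the flap hangs beside it
- cell4 (a point): where a tin's axis belongs to go down into cell 4: 2.5 mm to +x of the cell's middle, at rim height (118 mm); axes as the crate's. 
- cell5 (a point): where a tin's axis belongs to go down into cell 5: 2.5 mm to +x of the cell's middle, at rim height (118 mm); axes as the crate's. 
- cell6 (a point): where a tin's axis belongs to go down into cell 6: 2.5 mm to +x of the cell's middle, at rim height (118 mm); axes as the crate's. 
- tin_a_mid (a point): a round steel tin with an orange band, one of the two to be stowed: diameter 50 mm, height 100 mm, flat top, about 0.22 kg, standing upright on the pale board (18 mm thick). The point is its centre, half-way up; z is its axis
- tin_b_mid (a point): a round steel tin with an orange band, the other of the two to be stowed: diameter 50 mm, height 100 mm, flat top, about 0.22 kg, standing upright on the pale board (18 mm thick). The point is its centre, half-way up; z is its axis
- glue_mid (a point): white glue bottle with yellow label and red cap, diameter 52 mm, 110 mm tall, on the same board about 110 mm or more from the tins: not part of the job. Point at half its height
- mallet: wooden mallet, 64 mm high, lying beyond the crate and board; origin on its underside; a bystander
- plane: wooden hand plane, 200 mm long, lying beyond the crate; origin at the centre of its sole; a bystander
Things that resemble listed ones, but are neither listed nor needed, are in the scene too. Leave any turquoise look-alike of the part that bears tin_b_mid alone.

How it is judged:
By the outcome, as a careful person would: the job done as asked, in the order asked, and still so for the second after the job is handed in, with the robot touching nothing.
It also fails if it takes over 72 s, if anything falls off the work surface, if the arm or the gripper's body presses on something with over 40 N, if the wrist force passes 120 N, or if a joint passes its speed limit or range.

## Working session

There is one attempt and no reset: what is moved stays moved. The work goes in short steps, Python scripts to look and compute and a tool call to move; the robot and the scene stay as the last step left them, time stands still between calls to the robot, and variables do not carry over. Pictures are saved under pics/ and viewed, at most 10 in all, crops included, and the job is handed in when it is done.

Besides the shell and the picture viewer there is one more tool, called after ">>>" by a JSON object that holds its "name" and its "arguments". jog_arm: Moves the arm, as the interface text tells. Its arguments: {"type":"object","properties":{"dp":{"type":"array"},"twist":{"type":"array"},"jaw":{"type":"number"}},"required":["dp","twist"]}

```bash
mkdir -p pics; cat > h.py <<'E'
from plant import bot
import numpy as np, cv2
def ray(cam,u,v,z):
    p=bot.camera_params(cam);R=np.array(p["R"]);t=np.array(p["t"])
    d=R.T@np.array([(u-p["cx"])/p["fx"],(v-p["cy"])/p["fy"],1]);c=-R.T@t
    return (c+d*(z-c[2])/d[2]).round(1)
def proj(cam,X):
    p=bot.camera_params(cam);c=np.array(p["R"])@np.array(X,float)+np.array(p["t"])
    return np.array([p["fx"]*c[0]/c[2]+p["cx"],p["fy"]*c[1]/c[2]+p["cy"]]).round(1)
E
python3 - <<'E'
from h import *
a=bot.capture("scene");b=bot.capture("top")
cv2.imwrite("pics/s1.png",a);cv2.imwrite("pics/t1.png",b)
for c in("scene","top"):
    p=bot.camera_params(c);print(c,p["fx"],(-np.array(p["R"]).T@np.array(p["t"])).round())
    for l in("crate","tin_a_mid","glue_mid","mallet","plane"):
        print(l,[(np.round(d["bbox"],1).tolist(),round(d["confidence"],2)) for d in bot.find_in(c,l)])
o=bot.get_obs();print(o)
E
```

```text
scene 436.80682926651 [1101.  839.  766.]
crate [([374.4, 246.8, 100.0, 94.3], 0.68)]
tin_a_mid [([227.0, 208.2, 106.3, 42.9], 0.74), ([339.7, 185.2, 19.0, 36.4], 0.71)]
glue_mid [([300.8, 175.4, 19.7, 32.8], 0.97), ([374.1, 245.4, 100.0, 90.9], 0.7)]
mallet [([227.2, 209.5, 104.6, 38.8], 0.83)]
plane [([290.8, 276.9, 86.8, 43.4], 0.89)]
top 497.68018728908675 [ 412.  -69. 1404.]
crate [([250.4, 226.1, 91.1, 75.0], 0.95)]
tin_a_mid [([358.2, 252.6, 21.2, 23.6], 0.69)]
glue_mid [([395.4, 220.9, 25.4, 19.9], 0.65)]
mallet [([376.3, 133.0, 45.6, 108.0], 0.92)]
plane []
{'time': 0.6, 'joint_positions': array([-1.35702018e+00,  3.41977775e-01,  1.52414442e+00,  1.56826914e-05,
        1.27543991e+00, -1.45975552e-01]), 'dq': array([ 0.00072209, -0.00046285, -0.00116077,  0.00031599, -0.00082532,
        0.0001275 ]), 'tau': array([-1.36760224e-03, -4.30934215e+01, -2.44398183e+01,  7.17893802e-02,
        4.83300537e-02, -2.23347638e-05]), 'tool_pos': array([ 184.85636762, -491.36406075,  226.73651972]), 'tcp_rot': array([ 3.14156025e+00, -1.04007137e-05,  3.59747132e-01]), 'contact_force': array([ 0.39837473, -0.21608533, -0.33985706]), 'moment': array([-0.0331107 , -0.0199855 , -0.06467043]), 'finger_force': 0.0, 'grip_width': 91.69767737033484}
```

View pics/s1.png

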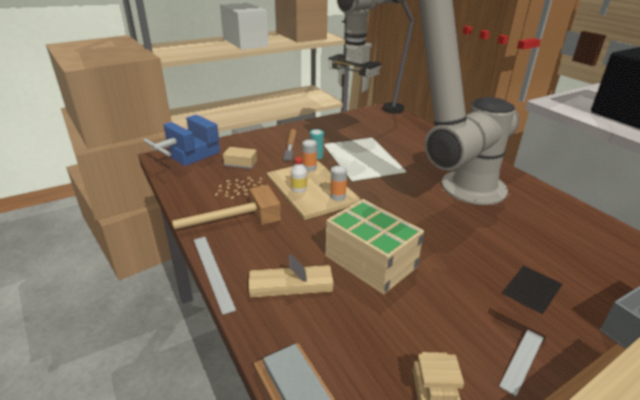

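View pics/t1.png

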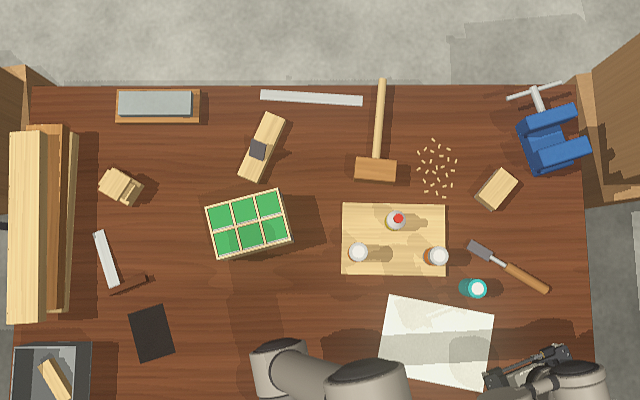

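The tins that could be confused, in the top view: the orange-banded ones at (358,252) and (438,256), the turquoise look-alike at (476,288), and the glue at (396,220). I pick the two orange-banded tins on the board and check them, plus the crate, in one close crop.

```bash
python3 - <<'E'
from h import *
b=cv2.imread("pics/t1.png");a=cv2.imread("pics/s1.png")
# white lids
hsv=cv2.cvtColor(b,cv2.COLOR_BGR2HSV)
w=((hsv[...,1]<40)&(hsv[...,2]>170)).astype(np.uint8)
n,L,st,ce=cv2.connectedComponentsWithStats(w)
for i in range(1,n):
    if 30<st[i,4]<500 and 330<ce[i][0]<500 and 200<ce[i][1]<300: print("lid",st[i],ce[i].round(1),ray("top",*ce[i],118))
g=((hsv[...,0]>45)&(hsv[...,0]<75)&(hsv[...,1]>120)).astype(np.uint8)
n,L,st,ce=cv2.connectedComponentsWithStats(g)
for i in range(1,n):
    if st[i,4]>80: print("flap",st[i],ce[i].round(1),ray("top",*ce[i],118))
ys,xs=np.nonzero(g[180:270,195:300]);P=np.array([ray("top",x+195,y+180,118)[:2] for x,y in zip(xs,ys)],np.float32)
print(cv2.minAreaRect(P))
c1=cv2.resize(b[180:270,195:300],None,fx=5,fy=5,interpolation=cv2.INTER_CUBIC)[:450]
c2=cv2.resize(b[195:305,335:495],None,fx=1.64*2,fy=1.64*2)
c3=cv2.resize(a[195:295,320:430],None,fx=2.7,fy=2.7)
im=np.zeros((600,800,3),np.uint8);im[:270,:297]=c3;im[:c2.shape[0],300:300+min(500,c2.shape[1])]=c2[:,:500]
im2=cv2.resize(b[182:264,198:298],None,fx=2.6,fy=2.6,interpolation=cv2.INTER_CUBIC);im[365:365+im2.shape[0],300:300+im2.shape[1]]=im2
im3=cv2.resize(a[130:220,260:360],None,fx=2.9,fy=2.9);im[300:300+im3.shape[0],:im3.shape[1]]=im3
cv2.imwrite("pics/c1.png",im)
E
```

```text
lid [387 211  19  18 190] [394.4 220.3] [ 537.2 -240.2  118. ]
lid [349 242  19  19 282] [358.  251.4] [ 457.3 -144.6  118. ]
lid [430 246  19  19 278] [438.7 255.3] [ 446.  -352.5  118. ]
lid [490 255  16  12  62] [497.5 260.8] [ 431.1 -503.5  118. ]
lid [472 282  12  13 125] [477.3 288.2] [ 361.9 -448.4  118. ]
flap [256 191  24  26 426] [267.6 203.5] [583.   89.3 118. ]
flap [232 198  25  25 430] [243.9 209.9] [566.5 150.9 118. ]
flap [208 204  25  25 433] [219.9 216.1] [550.5 212.6 118. ]
flap [262 216  25  26 438] [274.1 228.6] [517.2  71.7 118. ]
flap [238 223  25  25 435] [250.1 235.1] [500.8 133.7 118. ]
flap [214 229  25  26 445] [226.1 241.4] [484.8 195.3 118. ]
((533.8964233398438, 142.46524047851562), (122.16644287109375, 182.6221466064453), 14.737669944763184)
```

View pics/c1.png

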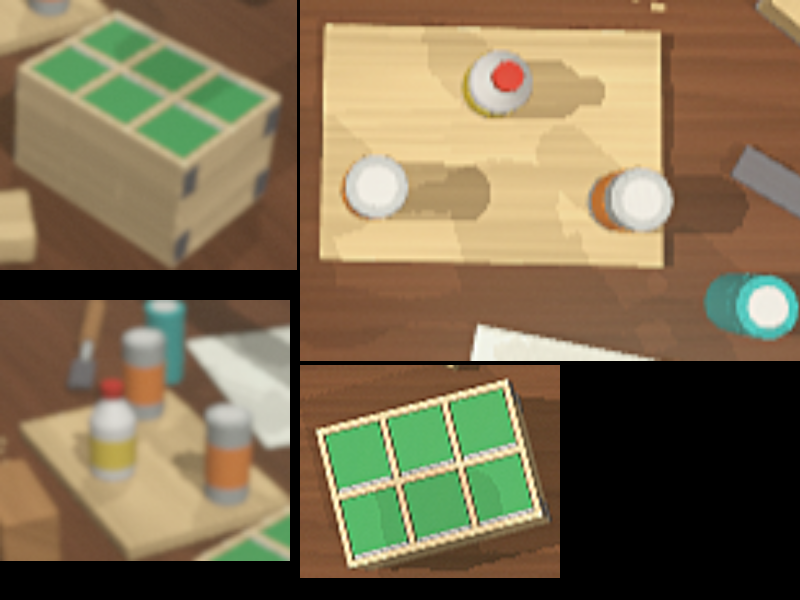

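Lids and flaps: tin A is at about (457,-145), tin B at (446,-352), and both show an orange band. In the crop, the metal hinge strips lie on each flap's robot-side edge, so crate +x points away from the robot, with yaw about 14.8°.

>>> {"name": "jog_arm", "arguments": {"dp": [[0, 0, 0], [0, 0, 0], [0.03, -0.051, 0], [0.03, -0.051, 0], [0.03, -0.051, 0], [0.03, -0.051, 0], [0.03, -0.051, 0], [0.03, -0.051, 0], [0.03, -0.051, 0], [0.03, -0.051, 0]], "twist": [10.3, 10.3, 0, 0, 0, 0, 0, 0, 0, 0], "jaw": 0}}

```text
time: 1.85
tool_pos: [425.6, -81.6, 227.1]
tcp_rot: [3.141, -0.001, 0.0]
contact_force: [0.2, -1.3, -0.4]
grip_width: 0.6
finger_force: 0.0
```

```bash
python3 - <<'E'
from h import *
from scipy.optimize import minimize
b=cv2.imread("pics/t1.png");a=cv2.imread("pics/s1.png")
def green(im):
    h=cv2.cvtColor(im,cv2.COLOR_BGR2HSV);return ((h[...,0]>40)&(h[...,0]<80)&(h[...,1]>100)).astype(np.uint8)
n,L,st,ce=cv2.connectedComponentsWithStats(green(a))
for i in range(1,n):
    if st[i,4]>80: print("scene",st[i,4],ce[i].round(1),ray("scene",*ce[i],118))
# rim: tan bright (top view) pixels+green vs dark: fit outer rect
for P in [(318,430),(507,380),(545,516),(352,566)]:
    print(ray("top",198+(P[0]-300)/2.6,182+(P[1]-365)/2.6,118))
m=bot.get_obs();print(m["tool_pos"])
E
```

```text
scene 158 [363.2 209.9] [518.5  76.2 118. ]
scene 181 [345.7 220.2] [584.4  93.3 118. ]
scene 187 [382.3 220.3] [502.6 138.5 118. ]
scene 212 [365.  231.3] [567.9 155.3 118. ]
scene 212 [402.7 231.2] [486.2 199.6 118. ]
scene 247 [385.6 243.1] [551.7 216.9 118. ]
[574.6 252.2 118. ]
[624.3  63.6 118. ]
[487.3  24.8 118. ]
[439.1 215.  118. ]
[425.61623178 -81.58292197 227.05919676]
```

>>> {"name": "jog_arm", "arguments": {"dp": [[0.03, -0.0515, 0], [0.03, -0.0515, 0], [0.03, -0.0515, 0.01], [0, 0, 0.05], [0, 0, 0.04], [0, 0, 0.004], [0, 0, 0.004], [0, 0, 0.004], [0, 0, 0.002], [0, 0, 0]], "twist": [0, 0, 0, 0, 0, 0, 0, 0, 0, 0]}}

```text
time: 3.1
tool_pos: [516.0, 71.0, 114.7]
tcp_rot: [3.141, -0.004, 0.0]
contact_force: [-0.6, -0.5, 7.6]
grip_width: 0.8
finger_force: 3.8
```

```bash
python3 - <<'E'
from h import *
a=bot.capture("scene");b=bot.capture("top")
o=bot.get_obs();print(o["tool_pos"],o["contact_force"],proj("scene",o["tool_pos"]),proj("top",o["tool_pos"]))
im=np.zeros((400,800,3),np.uint8)
im[:,:400]=cv2.resize(a[180:280,320:420],(400,400),interpolation=cv2.INTER_CUBIC)
im[:,400:]=cv2.resize(b[175:275,200:300],(400,400),interpolation=cv2.INTER_CUBIC)
cv2.imwrite("pics/p1.png",im)
E
```

```text
[515.97717253  70.99989932 114.69380044] [-1.43318181 -0.30011178  7.34667458] [362.8 209.7] [274.6 229.2]
```

View pics/p1.png

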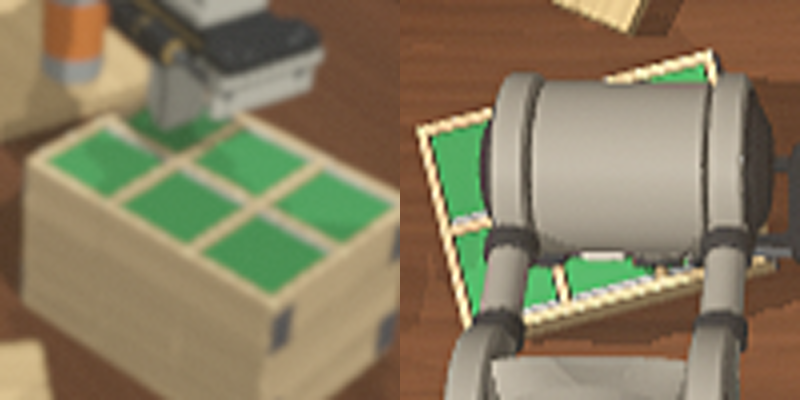

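The left crop shows the fingertip on the flap at (363,211), matching the projected (362.8,209.7). This cell is full (7.6 N, stopped at 114.7 mm). I go on to the next cell.

>>> {"name": "jog_arm", "arguments": {"dp": [[0, 0, -0.015], [-0.008, -0.031, 0], [-0.008, -0.031, 0], [0, 0, 0.006], [0, 0, 0.005], [0, 0, 0.004], [0, 0, 0]], "twist": [0, 0, 0, 0, 0, 0, 0]}}

```text
time: 4.08
tool_pos: [499.2, 132.6, 114.5]
tcp_rot: [-3.141, -0.001, -0.001]
contact_force: [-3.9, 1.2, 16.8]
grip_width: 0.3
finger_force: 7.7
```

>>> {"name": "jog_arm", "arguments": {"dp": [[0, 0, -0.015], [-0.008, -0.031, 0], [-0.008, -0.031, 0], [0, 0, 0.006], [0, 0, 0.005], [0, 0, 0.004], [0, 0, 0]], "twist": [0, 0, 0, 0, 0, 0, 0]}}

```text
time: 4.95
tool_pos: [483.1, 194.4, 114.4]
tcp_rot: [-3.141, -0.001, -0.001]
contact_force: [-6.1, 0.3, 17.2]
grip_width: 0.5
finger_force: 8.0
```

>>> {"name": "jog_arm", "arguments": {"dp": [[0, 0, -0.015], [0.033, -0.0087, 0], [0.033, -0.0087, 0], [0, 0, 0.006], [0, 0, 0.005], [0, 0, 0.004], [0, 0, 0]], "twist": [0, 0, 0, 0, 0, 0, 0]}}

```text
time: 5.82
tool_pos: [548.1, 212.3, 112.6]
tcp_rot: [3.141, 0.001, 0.0]
contact_force: [0.1, -1.7, 0.8]
grip_width: 0.5
finger_force: 0.7
```

>>> {"name": "jog_arm", "arguments": {"dp": [[0, 0, -0.015], [0.008, 0.031, 0], [0.008, 0.031, 0], [0, 0, 0.006], [0, 0, 0.005], [0, 0, 0.004], [0, 0, 0]], "twist": [0, 0, 0, 0, 0, 0, 0]}}

```text
time: 6.7
tool_pos: [564.7, 151.4, 114.6]
tcp_rot: [3.141, -0.001, 0.002]
contact_force: [-4.7, -2.5, 13.2]
grip_width: 0.6
finger_force: 6.2
```

>>> {"name": "jog_arm", "arguments": {"dp": [[0, 0, -0.015], [0.008, 0.031, 0], [0.008, 0.031, 0], [0, 0, 0.006], [0, 0, 0.005], [0, 0, 0.004], [0, 0, 0]], "twist": [0, 0, 0, 0, 0, 0, 0]}}

```text
time: 7.58
tool_pos: [580.4, 89.5, 112.4]
tcp_rot: [-3.141, 0.001, 0.001]
contact_force: [-0.3, -0.2, 1.9]
grip_width: 0.6
finger_force: 0.7
```

Far-left and far-right cells are empty; the other four are full. Next is tin A.

>>> {"name": "jog_arm", "arguments": {"dp": [[0, 0, -0.03], [0, 0, -0.03]], "twist": [0, 0]}}

```text
time: 7.82
tool_pos: [580.3, 89.2, 173.1]
tcp_rot: [-3.142, 0.001, 0.001]
contact_force: [-0.5, -0.6, -0.5]
grip_width: 0.5
finger_force: 0.0
```

>>> {"name": "jog_arm", "arguments": {"dp": [[-0.0245, 0.0465, 0], [-0.0245, 0.0465, 0], [-0.0245, 0.0465, 0], [-0.0245, 0.0465, 0], [-0.0245, 0.0465, 0], [0, 0, 0.03], [0, 0, 0], [0, 0, 0]], "twist": [0, 0, 0, 0, 0, 0, 0, 0], "jaw": 0.0918}}

```text
time: 8.82
tool_pos: [458.9, -143.5, 143.4]
tcp_rot: [3.141, -0.001, 0.001]
contact_force: [0.5, -0.2, 0.9]
grip_width: 75.6
finger_force: 0.0
```

```bash
python3 - <<'E'
from h import *
a=bot.capture("scene")
o=bot.get_obs();print(o["tool_pos"],o["grip_width"])
# scene check of both tins: orange band mask, centre column at mid height z=68
s=cv2.imread("pics/s1.png");h=cv2.cvtColor(s,cv2.COLOR_BGR2HSV)
m=((h[...,0]>5)&(h[...,0]<16)&(h[...,1]>150)&(h[...,2]>150)).astype(np.uint8);m[:130]=0;m[215:]=0
n,L,st,ce=cv2.connectedComponentsWithStats(m)
for i in range(1,n):
    if st[i,4]>50: print(st[i],ce[i].round(1))
for n_,X in(("A",[457.3,-144.6]),("B",[446,-352.5])): print(n_,[proj("scene",X+[z]) for z in(68,118)])
cv2.imwrite("pics/g1.png",cv2.resize(a[110:230,270:400],None,fx=4,fy=4,interpolation=cv2.INTER_CUBIC))
E
```

```text
[ 459.11787574 -143.48547939  143.63926584] 79.34019991029547
[304 154  12  11 122] [309.5 159. ]
[332 182  15  12 144] [338.7 187.5]
A [array([337.9, 182.8]), array([338.5, 168.8])]
B [array([309.1, 155.1]), array([309.2, 142. ])]
```

View pics/g1.png

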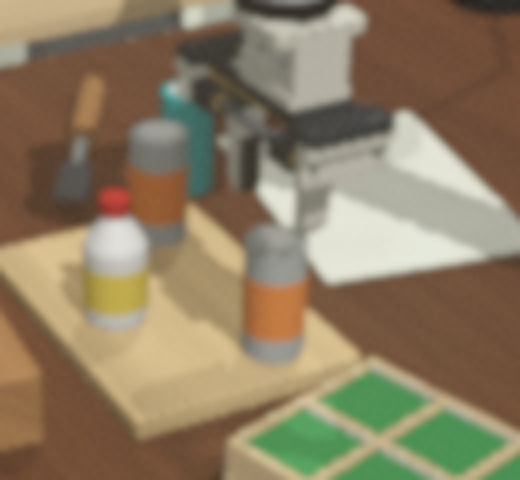

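The crop shows the two fingertips at about (242,175) and (312,200), straddling tin A's axis (275,245). The tin has an orange band, and the glue and the turquoise tin are clear. I descend and grip.

>>> {"name": "jog_arm", "arguments": {"dp": [[0, 0, 0.02], [0, 0, 0.02], [0, 0, 0.013], [0, 0, 0]], "twist": [0, 0, 0, 0]}}

```text
time: 9.38
tool_pos: [458.3, -143.5, 89.5]
tcp_rot: [-3.141, 0.001, 0.001]
contact_force: [0.0, 0.1, -0.7]
grip_width: 91.7
finger_force: 0.0
```

>>> {"name": "jog_arm", "arguments": {"dp": [[0, 0, 0], [0, 0, 0], [0, 0, 0], [0, 0, 0], [0, 0, 0]], "twist": [0, 0, 0, 0, 0], "jaw": 0.03}}

```text
time: 10.0
tool_pos: [458.3, -144.0, 89.8]
tcp_rot: [3.141, -0.0, 0.0]
contact_force: [0.4, -1.4, 0.7]
grip_width: 49.4
finger_force: 30.0
```

>>> {"name": "jog_arm", "arguments": {"dp": [[0, 0, -0.06], [0, 0, -0.06], [0.0251, -0.047, 0], [0.0251, -0.047, 0], [0.0251, -0.047, 0], [0.0251, -0.047, 0], [0.0251, -0.047, 0], [0, 0, 0], [0, 0, 0]], "twist": [0, 0, 0, 0, 0, 0, 0, 0, 0]}}

```text
time: 11.12
tool_pos: [583.1, 91.0, 208.9]
tcp_rot: [3.141, 0.002, 0.001]
contact_force: [0.4, 0.1, -3.0]
grip_width: 50.0
finger_force: 30.0
```

```bash
python3 - <<'E'
from h import *
a=bot.capture("scene");o=bot.get_obs();print(o["tool_pos"],o["grip_width"],o["finger_force"])
X=o["tool_pos"];print(proj("scene",X-[0,0,71.8]),proj("scene",[583.7,91,118]))
cv2.imwrite("pics/i1.png",cv2.resize(a[130:270,300:430],None,fx=4,fy=4,interpolation=cv2.INTER_CUBIC))
E
```

```text
[583.08725267  90.36323845 209.14623636] 49.09728085250319 29.976455569267273
[345.9 213.2] [345.4 219.7]
```

View pics/i1.png

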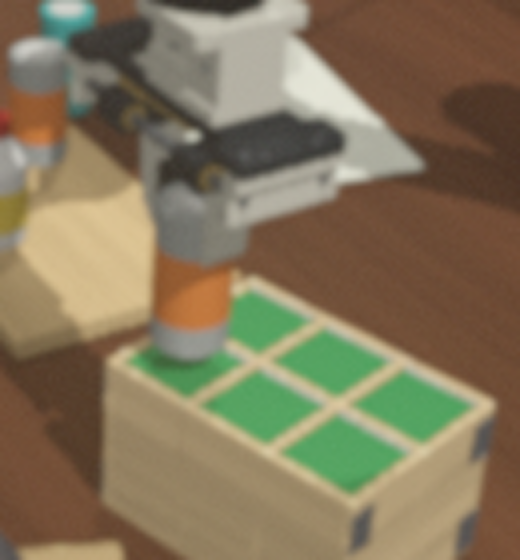

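The tin's bottom sits at about (191,345) in the crop, over the far-right flap (183,361). I check the offset more carefully against the silhouette before going in.

```bash
cat >> h.py <<'E'
def tinfit(cam="scene",r=25,below=71.8,near=None):
    from scipy.optimize import minimize
    a=bot.capture(cam);o=bot.get_obs();X=np.array(o["tool_pos"])
    h=cv2.cvtColor(a,cv2.COLOR_BGR2HSV)
    m=((h[...,0]>5)&(h[...,0]<16)&(h[...,1]>150)&(h[...,2]>130)).astype(np.uint8)
    u,v=proj(cam,X-[0,0,below-45]).astype(int);k=np.zeros_like(m);k[v-25:v+25,u-20:u+20]=1
    ys,xs=np.nonzero(m&k);print("band u",xs.min(),xs.max()+1,"mean",xs.mean().round(2),ys.mean().round(2),len(xs))
    t=np.linspace(0,2*np.pi,60);c=np.array([proj(cam,X+[r*np.cos(q),r*np.sin(q),-below]) for q in t])
    print("pred bottom u",c[:,0].min(),c[:,0].max(),"lowest v",c[:,1].max())
    for z in(40,50,60):
        c=np.array([proj(cam,X+[r*np.cos(q),r*np.sin(q),-below+z]) for q in t]);print("pred z",z,c[:,0].min(),c[:,0].max(),"v",c[:,1].max())
    g=a[v-10:v+35,u]; return a,X
E
python3 - <<'E'
from h import *
a,X=tinfit()
print(cv2.cvtColor(a,cv2.COLOR_BGR2GRAY)[205:228,347])
print(bot.find_in("scene","tin_a_mid"))
# flap model fit in initial scene image: far-right flap area vs predicted middle
ux=np.array([.967,.255,0]);uy=np.array([-.255,.967,0])
for n,c in(("FR",[581.2,89.8,118]),("FL",[548.6,213.6,118])):
    print(n,[proj("scene",c+sx*31*ux+sy*29*uy).tolist() for sx,sy in((-1,-1),(1,-1),(1,1),(-1,1))],[proj("top",c+sx*31*ux+sy*29*uy).tolist() for sx,sy in((-1,-1),(1,-1),(1,1),(-1,1))])
for cam,f in(("scene","s1"),("top","t1")):
    h=cv2.cvtColor(cv2.imread(f"pics/{f}.png"),cv2.COLOR_BGR2HSV);m=((h[...,0]>40)&(h[...,0]<80)&(h[...,1]>90)).astype(np.uint8)
    n,L,st,ce=cv2.connectedComponentsWithStats(m)
    for i in range(1,n):
        if st[i,4]>80:
            k=(L==i).astype(np.uint8);q,_=cv2.findContours(k,0,1);print(cam,cv2.boxPoints(cv2.minAreaRect(q[0])).round(1).tolist() if cam=="top" else st[i,:4].tolist())
E
```

```text
band u 339 358 mean 347.16 202.69 251
pred bottom u 335.9 355.7 lowest v 218.9
pred z 40 336.5 356.7 v 205.4
pred z 50 336.6 356.9 v 202.0
pred z 60 336.7 357.2 v 198.5
[134 136 133 133 133 134 139 146 150 151 150 150 148 142 122  96  95 106
 115 117 118 118 121]
[{'bbox': [347.5, 195.2, 21.4, 45.6], 'confidence': 0.73}]
FR [[345.8, 209.8], [329.4, 219.2], [346.2, 229.2], [362.6, 219.1]] [[281.2, 212.7], [275.3, 189.9], [253.7, 195.6], [259.5, 218.5]]
FL [[384.3, 231.2], [368.0, 242.0], [387.4, 253.5], [403.5, 241.9]] [[233.2, 225.5], [227.6, 202.5], [205.9, 208.3], [211.4, 231.3]]
scene [352, 204, 23, 14]
scene [333, 213, 26, 16]
scene [370, 213, 25, 16]
scene [352, 224, 27, 16]
scene [390, 224, 26, 16]
scene [371, 235, 29, 18]
top [[254.6999969482422, 195.8000030517578], [275.20001220703125, 190.6999969482422], [280.5, 211.89999389648438], [260.0, 217.0]]
top [[231.0, 202.0], [251.5, 196.89999389648438], [256.6000061035156, 217.60000610351562], [236.1999969482422, 222.6999969482422]]
top [[206.89999389648438, 208.5], [227.60000610351562, 203.39999389648438], [232.8000030517578, 224.10000610351562], [212.10000610351562, 229.1999969482422]]
top [[260.8999938964844, 220.8000030517578], [281.6000061035156, 215.60000610351562], [286.79998779296875, 236.3000030517578], [266.1000061035156, 241.5]]
top [[236.8000030517578, 227.39999389648438], [257.70001220703125, 221.89999389648438], [263.20001220703125, 242.6999969482422], [242.3000030517578, 248.1999969482422]]
top [[212.89999389648438, 233.5], [233.8000030517578, 228.3000030517578], [239.10000610351562, 249.1999969482422], [218.10000610351562, 254.5]]
```

The silhouette matches to within about 1 px, the camera's own bias, so I insert.

>>> {"name": "jog_arm", "arguments": {"dp": [[0, 0, 0.016], [0, 0, 0.006], [0, 0, 0.006], [0, 0, 0.006], [0, 0, 0.006], [0, 0, 0.006], [0, 0, 0]], "twist": [0, 0, 0, 0, 0, 0, 0]}}

```text
time: 12.15
tool_pos: [583.1, 91.1, 162.4]
tcp_rot: [3.142, 0.002, 0.0]
contact_force: [2.0, 1.3, -3.6]
grip_width: 49.4
finger_force: 30.0
```

>>> {"name": "jog_arm", "arguments": {"dp": [[0, 0, 0.006], [0, 0, 0.006], [0, 0, 0.006], [0, 0, 0.006], [0, 0, 0.006], [0, 0, 0.006], [0, 0, 0]], "twist": [0, 0, 0, 0, 0, 0, 0]}}

```text
time: 13.02
tool_pos: [582.8, 91.0, 126.2]
tcp_rot: [3.141, 0.003, 0.0]
contact_force: [-2.7, -1.1, -5.8]
grip_width: 49.1
finger_force: 30.0
```

>>> {"name": "jog_arm", "arguments": {"dp": [[0, 0, 0], [0, 0, 0], [0, 0, 0], [0, 0, -0.025], [0, 0, -0.025]], "twist": [0, 0, 0, 0, 0], "jaw": 0.0918}}

```text
time: 13.65
tool_pos: [583.9, 91.1, 178.5]
tcp_rot: [3.142, -0.0, 0.0]
contact_force: [0.3, 0.1, 0.4]
grip_width: 90.7
finger_force: 0.0
```

>>> {"name": "jog_arm", "arguments": {"dp": [[0, 0, 0], [0, 0, 0], [0, 0, 0], [0, 0, 0], [0, 0, 0], [0, 0, 0]], "twist": [0, 0, 0, 0, 0, 0], "jaw": 0}}

```text
time: 14.4
tool_pos: [583.7, 91.1, 177.5]
tcp_rot: [3.141, 0.0, 0.0]
contact_force: [-0.2, 1.0, -0.8]
grip_width: 36.6
finger_force: 0.0
```

```bash
python3 - <<'E'
from h import *
a=bot.capture("scene");o=bot.get_obs();print(o["tool_pos"],o["grip_width"],o["contact_force"])
print(proj("scene",[582.8,91,154.4]),proj("scene",[582.8,91,108]))
cv2.imwrite("pics/i2.png",cv2.resize(a[150:270,310:430],None,fx=4,fy=4,interpolation=cv2.INTER_CUBIC))
E
```

```text
[583.71803533  91.11347441 177.60332167] 32.1341498191038 [0.10690299 0.24462094 0.33147574]
[346.4 207.7] [345.6 222.8]
```

View pics/i2.png

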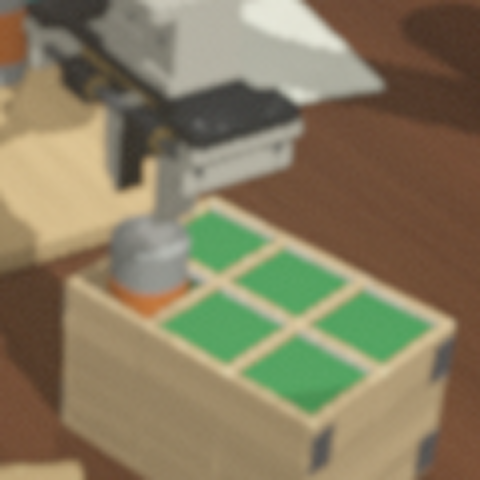

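The picture shows tin A upright and half-way in the far-right cell, its top at (150,235), about 154 mm high. I press it down with shut fingers.

>>> {"name": "jog_arm", "arguments": {"dp": [[0, 0, 0], [0, 0, 0], [0, 0, 0.01], [0, 0, 0.008], [0, 0, 0.005], [0, 0, 0.005], [0, 0, 0.005], [0, 0, 0.005], [0, 0, 0.005], [0, 0, 0]], "twist": [0, 0, 0, 0, 0, 0, 0, 0, 0, 0]}}

```text
time: 15.7
tool_pos: [583.3, 91.1, 133.8]
tcp_rot: [3.142, 0.001, 0.0]
contact_force: [0.3, -0.2, -0.8]
grip_width: 0.3
finger_force: 0.0
```

>>> {"name": "jog_arm", "arguments": {"dp": [[0, 0, 0.005], [0, 0, 0.005], [0, 0, 0.005], [0, 0, 0.004], [0, 0, 0.003], [0, 0, 0]], "twist": [0, 0, 0, 0, 0, 0]}}

```text
time: 16.45
tool_pos: [583.7, 91.1, 112.2]
tcp_rot: [-3.142, 0.0, 0.0]
contact_force: [-0.6, 0.4, 0.5]
grip_width: 0.5
finger_force: 0.0
```

>>> {"name": "jog_arm", "arguments": {"dp": [[0, 0, 0.002], [0, 0, 0.002], [0, 0, 0.001], [0, 0, 0.001], [0, 0, 0]], "twist": [0, 0, 0, 0, 0]}}

```text
time: 17.08
tool_pos: [583.8, 91.0, 108.5]
tcp_rot: [3.141, -0.001, 0.0]
contact_force: [-6.2, -1.2, 14.6]
grip_width: 0.2
finger_force: 7.0
```

```bash
python3 - <<'E'
from h import *
a=bot.capture("scene");o=bot.get_obs();print(o["tool_pos"],o["grip_width"],o["contact_force"],o["finger_force"])
cv2.imwrite("pics/i3.png",cv2.resize(a[150:270,310:430],None,fx=4,fy=4,interpolation=cv2.INTER_CUBIC))
E
```

```text
[583.85225544  91.00209564 108.53163174] 0.048262289444403104 [-5.40727194 -0.3623725  13.64859018] 7.028992774430662
```

View pics/i3.png

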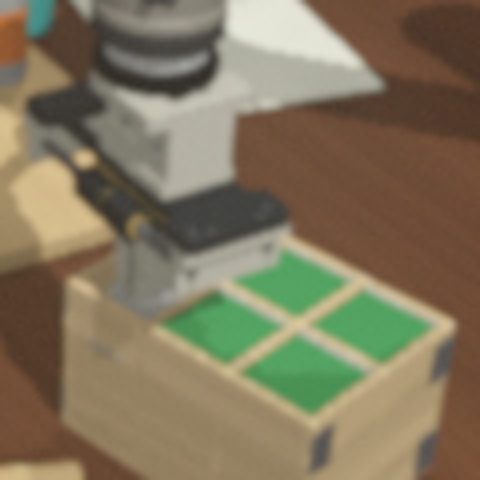

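>>> {"name": "jog_arm", "arguments": {"dp": [[0, 0, 0.001], [0, 0, 0.001], [0, 0, 0], [0, 0, 0]], "twist": [0, 0, 0, 0]}}

```text
time: 17.62
tool_pos: [584.4, 91.0, 108.5]
tcp_rot: [3.141, -0.004, 0.0]
contact_force: [-8.6, -0.6, 25.2]
grip_width: 0.4
finger_force: 12.6
```

Hard stop at 108.5 mm with 25 N, so the tin is home. On to tin B.

>>> {"name": "jog_arm", "arguments": {"dp": [[0, 0, -0.06], [0, 0, -0.01]], "twist": [0, 0]}}

```text
time: 17.88
tool_pos: [586.0, 91.3, 178.8]
tcp_rot: [-3.141, -0.008, 0.0]
contact_force: [-0.5, 1.0, 0.0]
grip_width: 0.4
finger_force: 0.0
```

>>> {"name": "jog_arm", "arguments": {"dp": [[-0.0172, 0.0553, 0], [-0.0172, 0.0553, 0], [-0.0172, 0.0553, 0], [-0.0172, 0.0553, 0], [-0.0172, 0.0553, 0], [-0.0172, 0.0553, 0], [-0.0172, 0.0553, 0], [-0.0172, 0.0553, 0], [0, 0, 0.03], [0, 0, 0]], "twist": [0, 0, 0, 0, 0, 0, 0, 0, 0, 0], "jaw": 0.0918}}

```text
time: 19.12
tool_pos: [444.6, -350.6, 142.0]
tcp_rot: [-3.137, 0.004, -0.001]
contact_force: [1.4, -0.0, -0.4]
grip_width: 91.1
finger_force: 0.0
```

```bash
python3 - <<'E'
from h import *
a=bot.capture("scene");b=bot.capture("top");o=bot.get_obs();print(o["tool_pos"],o["grip_width"],proj("scene",[583.7,91,108]))
im=np.zeros((480,800,3),np.uint8)
im[:400,:400]=cv2.resize(a[110:210,260:360],(400,400),interpolation=cv2.INTER_CUBIC)
im[:,400:]=cv2.resize(a[150:270,310:410],(400,480),interpolation=cv2.INTER_CUBIC)
im[400:]=0; im[280:480,400:800]=cv2.resize(b[180:230,235:335],(400,200),interpolation=cv2.INTER_CUBIC)
im[:280,400:]=cv2.resize(a[190:260,310:410],(400,280),interpolation=cv2.INTER_CUBIC)
cv2.imwrite("pics/g2.png",im)
E
```

```text
[ 446.41620982 -350.84202642  144.68002763] 91.56810375333522 [345.3 222.9]
```

View pics/g2.png

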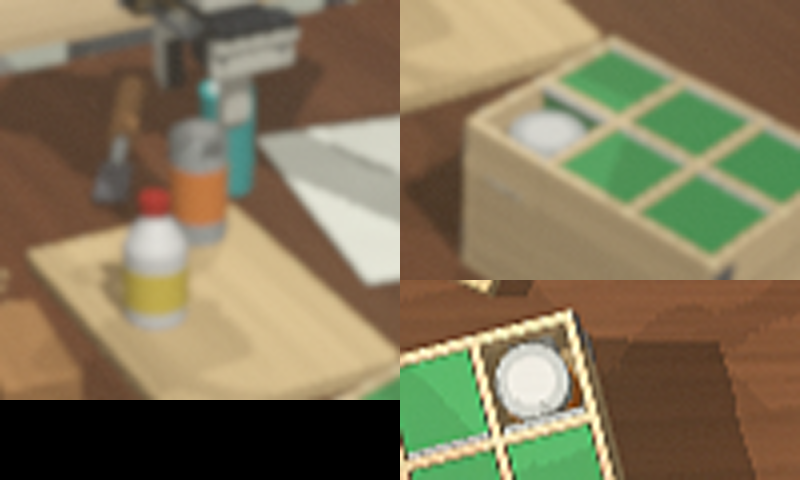

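The picture shows tin A sunk below the rim in its cell (right, at (547,130) and (535,380)). The fingers straddle tin B (axis at (198,130)). I grip.

>>> {"name": "jog_arm", "arguments": {"dp": [[0, 0, 0.02], [0, 0, 0.02], [0, 0, 0.014], [0, 0, 0], [0, 0, 0]], "twist": [0, 0, 0, 0, 0]}}

```text
time: 19.85
tool_pos: [446.8, -351.6, 91.7]
tcp_rot: [3.14, -0.001, 0.001]
contact_force: [0.4, -0.5, 0.2]
grip_width: 91.9
finger_force: 0.0
```

>>> {"name": "jog_arm", "arguments": {"dp": [[0, 0, 0], [0, 0, 0], [0, 0, 0], [0, 0, 0], [0, 0, 0]], "twist": [0, 0, 0, 0, 0], "jaw": 0.03}}

```text
time: 20.48
tool_pos: [446.3, -351.5, 90.8]
tcp_rot: [3.141, -0.0, 0.0]
contact_force: [0.0, -1.1, 1.3]
grip_width: 49.3
finger_force: 29.9
```

>>> {"name": "jog_arm", "arguments": {"dp": [[0, 0, -0.06], [0, 0, -0.06], [0.0105, -0.0566, 0], [0.0105, -0.0566, 0], [0.0105, -0.0566, 0], [0.0105, -0.0566, 0], [0.0105, -0.0566, 0], [0.0105, -0.0566, 0], [0.0105, -0.0566, 0], [0.0105, -0.0566, 0]], "twist": [0, 0, 0, 0, 0, 0, 0, 0, 0, 0]}}

```text
time: 21.72
tool_pos: [529.9, 103.4, 210.3]
tcp_rot: [3.141, 0.001, 0.0]
contact_force: [0.7, -1.2, -2.4]
grip_width: 49.6
finger_force: 29.9
```

>>> {"name": "jog_arm", "arguments": {"dp": [[0.0105, -0.0566, 0], [0.0105, -0.0566, 0], [0, 0, 0], [0, 0, 0]], "twist": [0, 0, 0, 0]}}

```text
time: 22.22
tool_pos: [550.5, 214.4, 209.9]
tcp_rot: [3.141, 0.002, 0.001]
contact_force: [0.0, -0.7, -2.8]
grip_width: 49.5
finger_force: 29.9
```

```bash
python3 - <<'E'
from h import *
a,X=tinfit();print(X,bot.find_in("scene","tin_a_mid")[:2])
E
```

```text
band u 379 399 mean 388.03 225.57 290
pred bottom u 375.3 396.7 lowest v 242.1
pred z 40 376.7 398.6 v 228.1
pred z 50 377.1 399.1 v 224.6
pred z 60 377.5 399.6 v 220.9
[550.72906633 213.78427221 210.20719429] [{'bbox': [346.9, 224.9, 22.1, 13.0], 'confidence': 0.42}]
```

Tin B is held as predicted, above the far-left cell. I insert it the same way.

>>> {"name": "jog_arm", "arguments": {"dp": [[0, 0, 0.016], [0, 0, 0.006], [0, 0, 0.006], [0, 0, 0.006], [0, 0, 0.006], [0, 0, 0.006], [0, 0, 0]], "twist": [0, 0, 0, 0, 0, 0, 0]}}

```text
time: 23.2
tool_pos: [550.6, 214.7, 163.5]
tcp_rot: [3.141, 0.002, 0.0]
contact_force: [3.1, 0.9, -1.8]
grip_width: 49.8
finger_force: 29.9
```

>>> {"name": "jog_arm", "arguments": {"dp": [[0, 0, 0.006], [0, 0, 0.006], [0, 0, 0.006], [0, 0, 0.006], [0, 0, 0.006], [0, 0, 0.007], [0, 0, 0], [0, 0, 0]], "twist": [0, 0, 0, 0, 0, 0, 0, 0]}}

```text
time: 24.2
tool_pos: [550.5, 214.6, 126.4]
tcp_rot: [3.141, 0.002, 0.0]
contact_force: [-2.5, -0.3, -6.8]
grip_width: 49.4
finger_force: 30.0
```

>>> {"name": "jog_arm", "arguments": {"dp": [[0, 0, 0], [0, 0, 0], [0, 0, 0], [0, 0, -0.025], [0, 0, -0.025]], "twist": [0, 0, 0, 0, 0], "jaw": 0.0918}}

```text
time: 24.82
tool_pos: [551.3, 214.7, 178.6]
tcp_rot: [-3.142, -0.001, 0.0]
contact_force: [0.4, 0.3, -0.0]
grip_width: 90.5
finger_force: 0.0
```

>>> {"name": "jog_arm", "arguments": {"dp": [[0, 0, 0], [0, 0, 0], [0, 0, 0], [0, 0, 0], [0, 0, 0], [0, 0, 0], [0, 0, 0], [0, 0, 0], [0, 0, 0.01], [0, 0, 0.008]], "twist": [0, 0, 0, 0, 0, 0, 0, 0, 0, 0], "jaw": 0}}

```text
time: 26.08
tool_pos: [550.8, 214.6, 158.7]
tcp_rot: [3.141, 0.001, 0.0]
contact_force: [-0.4, 0.2, -0.1]
grip_width: 1.2
finger_force: 0.0
```

>>> {"name": "jog_arm", "arguments": {"dp": [[0, 0, 0.005], [0, 0, 0.005], [0, 0, 0.005], [0, 0, 0.005], [0, 0, 0.005], [0, 0, 0.005], [0, 0, 0.005], [0, 0, 0.005], [0, 0, 0.004], [0, 0, 0]], "twist": [0, 0, 0, 0, 0, 0, 0, 0, 0, 0]}}

```text
time: 27.32
tool_pos: [551.1, 214.6, 115.0]
tcp_rot: [3.141, 0.0, 0.0]
contact_force: [-0.3, 0.7, 0.0]
grip_width: 0.2
finger_force: 0.0
```

>>> {"name": "jog_arm", "arguments": {"dp": [[0, 0, 0.003], [0, 0, 0.002], [0, 0, 0.002], [0, 0, 0.002], [0, 0, 0.001], [0, 0, 0.001], [0, 0, 0], [0, 0, 0]], "twist": [0, 0, 0, 0, 0, 0, 0, 0]}}

```text
time: 28.32
tool_pos: [551.8, 214.8, 108.5]
tcp_rot: [-3.141, -0.004, 0.001]
contact_force: [-7.9, -4.0, 26.9]
grip_width: 0.9
finger_force: 13.0
```

>>> {"name": "jog_arm", "arguments": {"dp": [[0, 0, -0.06], [0, 0, -0.06], [-0.015, 0.055, 0], [-0.015, 0.055, 0], [-0.015, 0.055, 0], [-0.015, 0.055, 0], [-0.015, 0.055, 0], [-0.015, 0.055, 0], [-0.015, 0.055, 0], [-0.015, 0.055, 0]], "twist": [0, 0, 0, 0, 0, 0, 0, 0, 0, 0]}}

```text
time: 29.58
tool_pos: [430.7, -227.2, 224.6]
tcp_rot: [3.141, -0.001, 0.0]
contact_force: [0.9, -0.8, 0.0]
grip_width: 0.5
finger_force: 0.0
```

```bash
python3 - <<'E'
from h import *
a=bot.capture("scene");b=bot.capture("top")
print(bot.get_obs()["tool_pos"],bot.get_obs()["contact_force"])
im=np.zeros((520,800,3),np.uint8)
im[:,:400]=cv2.resize(a[160:290,320:420],(400,520),interpolation=cv2.INTER_CUBIC)
im[:320,400:]=cv2.resize(b[180:260,200:300],(400,320),interpolation=cv2.INTER_CUBIC)
im[320:,400:720]=cv2.resize(a[120:220,240:400],(320,200))
cv2.imwrite("pics/f1.png",im)
E
```

```text
[ 429.96348066 -230.17590508  224.38527514] [-0.21114151  1.74346172 -0.35205953]
```

View pics/f1.png

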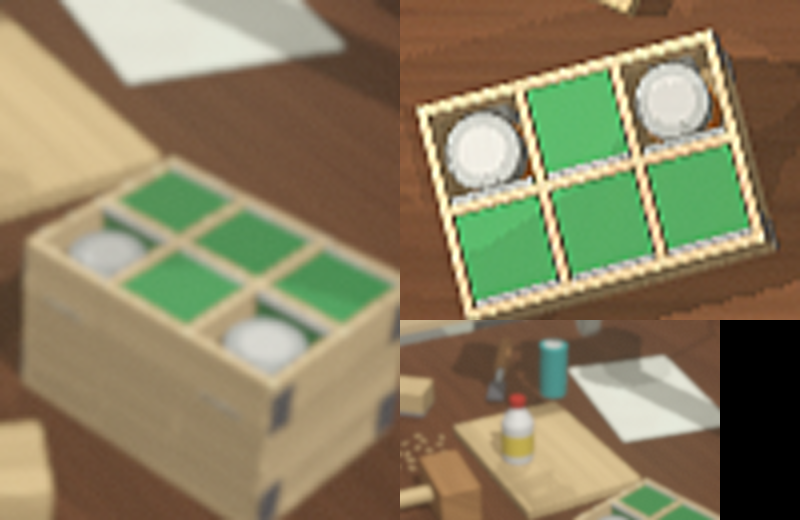

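The picture shows both tins below the rim in the far cells, at (675,100) and (485,150). The glue stands untouched at (517,430) and the arm is clear of everything.

```bash
python3 -c "
from plant import bot
print(bot.close_job())"
```

```text
the job is handed in; nothing more can be done
None
```

Both orange-banded tins are stowed in the two empty cells, the far-left and far-right ones. Each was pressed to a hard stop with its top at about 108.5 mm. The gripper was empty and clear, and the job was handed in about 30 s into the 72 s limit.

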